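Sound the well of an empty pump-sprayer tank with a depth gauge

ROBOT

A 7-joint arm with a two-finger parallel gripper is mounted at the origin on the work surface. World frame = base frame: x ahead of the robot, y to its left, z up, the work surface at z = 0. Lengths are in mm, angles in rad, forces in N, time in s.
With the tool pointing down it reaches from about 375 to 925 mm from the base axis. Payload 3.1 kg.
Tool frame: the origin (TCP) lies at the very end of the fingers, on their centre line; the grasp point (between the pads) lies 19 mm behind it; z points along the fingers, y is the line along which they close (so a half turn about z gives the same grasp; the last joint's range is limited). The gripper opens to 85 mm and grips with 20 to 120 N. Pads are 22 mm wide; open, the fingers measure 114 mm over their backs; the gripper's body (76 mm by 85 mm) begins 54 mm behind the grasp point. The pads swing forward as they close: fully open they stand 13 mm farther back than shut.
Start: joints at [1.091, 0.383, 0.044, 1.598, -0.018, 1.161, -0.05], TCP at [242.204, -603.192, 231.269] pointing down, gripper open.
Joint ranges: [-2.61, 2.61], [-0.41, 2.15], [-1.48, 1.57], [0, 2.5], [-1.57, 4.71], [0.05, 1.97], [-2.85, 2.85]. Speed limits (rad/s): [2.79, 2.79, 3.14, 3.14, 3.14, 3.14, 3.14].

INTERFACE

Orientations are given as a 3x3 rotation matrix whose columns are the frame's x, y, z axes.
In Python, from cell import bot gives the robot as it stands.
- The arm moves only by the tool play_rows, never from a script. Its argument "moves" is a list of rows, each an object of numbers: "dx", "dy", "dz": the shift along the tool's x, y, z in m; "wx", "wy", "wz": the turn, a rotation vector about the tool's x, y, z in degrees. A call has exactly 10 rows; each row shifts and turns the commanded pose from where the row before left it, along the tool's axes as they then stand; what a row does not reach is not made up. A row lasts 1/12 s, in which the tool goes at most 41.7 mm and 7.16 degrees, less where a joint would pass 70% of its speed; a pose out of reach is approached as far as the arm can. A call with a gripper value outside its range is refused whole. "grip" is the finger opening in m, from 0 to 0.0854, set as the call begins (left out, the last holds). The fingers move at their own pace and stop on an object; "grip_force" is the grip in N (left out, the last holds). Time passes only in rows, so rows that do not move let the fingers close, or fill a call up. It gives the time, the measured TCP pose, the force, the opening and the grip force at its end, in the units of the state.
- bot.get_state(): the state, without advancing time (a new reading comes with each control period).
- bot.camera(name): name is "scene" or "top" or "wrist"; returns the picture (384x512x3 uint8, blue, green, red); there is no depth.
- bot.camera_model(name): a dict with "fx", "fy", "cx", "cy" (pixels), "R" (3x3) and "t" (3): a world point X has camera coordinates R X + t. Camera axes: x right, y down, z forward; pixel columns grow to the right and rows downward; lengths in mm; the calibration is good to about 2 mm. A picture is of the moment at which its call begins: read the wrist's pose just before it. camera_model takes no time and is no camera call; for the wrist camera it gives the pose at the moment of the call.
- bot.hand_in(): hands the job in; it is judged then, once.
Trained networks look in the newest picture that a camera, given by its name, has taken for a name from the list of things; names that differ only in an ending like _2 or _b are one class to them, and where a whole thing is asked for, a point or a joint stands for the part that bears it (a point fixed in the world has none). Each returns a list of dicts, best first, with "score" (0 to 1); they miss things now and then, are a little off and sometimes report something else, mostly with a low value. They report only what shows in the picture. A call takes as long as a camera call. They do not tell look-alikes from the thing itself.
- bot.spot_in(camera, name): "box" ([centre column, centre row, width, height] in pixels, round what is visible of it).
The state is a dict: "clock": time; "q": joint angles; "qd": joint speeds; "joint_efforts": joint torques, N m; "ee_pos": TCP position; "orientation": TCP orientation; "wrist_force": force on the tool from outside, world axes, zero at the start; "ft_torque": the same for the moment, N m; "finger_gap": opening from 0.0 (shut) to 1.0 (fully open); "grip_force": force on a finger pad.
Only numpy, scipy, OpenCV 4.12 (cv2) and the standard library are available. Lean on these libraries where they do the work, as an engineer would, in place of code of your own. Each camera call takes 0.05 s, during which the arm holds its last target. There are 200 camera calls.

TASK

Measure how deep the empty sprayer tank is: take the depth gauge out of its blue stand, lower it gently into the tank's neck until it bottoms out on the sprung valve inside, and press it down with about 8 N for half a second (never with more than 14 N) so that it is surely home. Then let go of the rod and slide its red marker ring down until it rests on the neck's rim, pushing gently (under 25 N on the rim), and leave the gauge standing in the tank with the ring marking the depth. Do not disturb the tape roll, spray bottle, polishing pad or glasses case.

Things in the scene. Friction and masses are not known exactly. Their poses are not given: they have to be found in the camera images.
- tank: White round sprayer tank without its pump, fixed to the desk, 100 mm in diameter with four small blue patches on its side; its shoulder rises from 68 to 90 mm and ends in an upright round neck, 32 mm in outer diameter, whose flat rim is 115 mm above the desk. In the neck is a straight vertical blind well, 16 mm in bore. Origin: centre of the underside, z up.
- tank_rim (a point): Centre of the neck's mouth, at the height of the rim; z up.
- foot_valve (a joint): Black sprung foot valve that forms the bottom of the well. How deep it sits is not known: its top lies 67 to 82 mm below the rim and must be found by feel. Value in m: 0 untouched, grows as it is pressed down, 2 N per mm (about 4 mm at 8 N), stop at 10 mm. The resting gauge's weight alone presses it 0.6 to 1 mm.
- gauge: Depth gauge, 0.16 kg, standing in the stand, tip 10 mm above the desk: steel rod 12 mm in diameter, tapered over the last 4 mm, 136 mm long in all. Its top 24 mm is a black round sleeve 18 mm in diameter, with the red ring just below: grip the sleeve close to its top, fingertips above the ring. Origin: the tip, z along the rod towards the sleeve.
- gauge_top (a point): Centre of the top face of the gauge's grip sleeve, 136 mm from the tip.
- marker (a joint): How far the red marker ring has slid down the rod, in m: 0 is against the sleeve (underside of the ring 102 mm from the tip), grows towards the tip, to 0.09. The ring holds on the rod by friction of about 2 N and stays where it is put. It starts 0 to 5 mm down, and has about 14 to 36 mm to go to the rim once the rod stands on the valve.
- marker_under (a point): Centre of the underside of the red marker ring, which is 42 mm in outer diameter, 13 mm in bore and 10 mm high. Its flat top can be pushed down with both fingertips astride the 18 mm sleeve (fingers about 26 mm apart, not gripping); in the end the rod rises up to 60 mm above the ring's top, between the fingers.
- stand: Blue block, 70 x 70 x 40 mm, fixed to the desk, with a vertical hole 15 mm wide and 30 mm deep in the middle of its top that holds the gauge. Origin: centre of the underside.
- tape_roll: White roll of packing tape lying flat, 100 mm in diameter, 48 mm high; a bystander. Origin: centre of the underside.
- spray_bottle: White bottle with a black cap, 70 mm in diameter, 170 mm tall; a bystander. Origin: centre of the underside.
- polish_pad: Round blue and white polishing pad, 120 mm in diameter, 40 mm high; a bystander. Origin: centre of the underside.
- glasses_case: Silver spectacle case, 65 x 155 x 40 mm; a bystander. Origin: centre of the underside.
Mind the look-alikes: they are no part of the job. Of the things like the gauge, leave any that is purple or yellow; of the rest the smaller one is meant.

How it is judged:
By the outcome, as a careful person would: the job done as asked, in the order asked, and still so for the second after the job is handed in, with the robot touching nothing.
It also fails if it takes over 64 s, if anything falls off the work surface, if the arm or the gripper's body presses on something with over 40 N, if the wrist force passes 120 N, or if a joint passes its speed limit or range.

## Working session

There is one attempt and no reset: what is moved stays moved. The work goes in short steps, Python scripts to look and compute and a tool call to move; the robot and the scene stay as the last step left them, time stands still between calls to the robot, and variables do not carry over. Pictures are saved under pics/ and viewed, at most 10 in all, crops included, and the job is handed in when it is done.

Besides the shell and the picture viewer there is one more tool, called by a JSON object that holds its "fn" and its "kwargs", one argument or row to a line. play_rows: Moves the arm, as the interface text tells. Its arguments: {"type":"object","properties":{"moves":{"type":"array","items":{"type":"object","properties":{"dx":{"type":"number"},"dy":{"type":"number"},"dz":{"type":"number"},"wx":{"type":"number"},"wy":{"type":"number"},"wz":{"type":"number"}}}},"grip":{"type":"number"},"grip_force":{"type":"number"}},"required":["moves"]}

```bash
mkdir -p pics; ls
cat > h.py <<'E'
import numpy as np, cv2
from cell import bot
def ray(m,u,v):
    R=np.array(m["R"]);t=np.array(m["t"])
    d=R.T@np.array([(u-m["cx"])/m["fx"],(v-m["cy"])/m["fy"],1.]);return -R.T@t,d
def onz(m,u,v,z):
    c,d=ray(m,u,v);return c+d*(z-c[2])/d[2]
def proj(m,X):
    p=np.array(m["R"])@np.array(X)+np.array(m["t"]);return m["fx"]*p[0]/p[2]+m["cx"],m["fy"]*p[1]/p[2]+m["cy"]
E
python3 - <<'E'
from h import *
a=bot.camera("scene");b=bot.camera("top")
cv2.imwrite("pics/a.png",cv2.resize(a,(800,600)));cv2.imwrite("pics/b.png",cv2.resize(b,(800,600)))
for c in("scene","top"):
    m=bot.camera_model(c);print(c,{k:np.round(v,3).tolist() for k,v in m.items()})
    for n in("gauge","tank","stand","marker"):
        print(n,[(np.round(r["box"],1).tolist(),round(r["score"],2)) for r in bot.spot_in(c,n)])
s=bot.get_state();print(s)
E
```

```text
pics
scene {'fx': 394.668, 'fy': 394.668, 'cx': 253.313, 'cy': 189.139, 'R': [[0.563, 0.826, 0.001], [0.676, -0.46, -0.576], [-0.476, 0.325, -0.818]], 't': [-341.474, -371.93, 1487.68]}
gauge [([205.2, 205.1, 17.3, 39.2], 0.7), ([227.3, 192.1, 15.0, 31.6], 0.58), ([152.9, 194.9, 21.9, 36.8], 0.55)]
tank [([278.1, 158.7, 35.5, 35.5], 0.98), ([187.6, 183.0, 14.4, 24.0], 0.35)]
stand [([188.1, 197.8, 23.9, 30.5], 0.77)]
marker [([203.3, 200.5, 22.4, 18.6], 0.8), ([153.6, 186.2, 18.0, 20.6], 0.73), ([188.3, 181.0, 14.4, 10.8], 0.63)]
top {'fx': 426.218, 'fy': 426.218, 'cx': 259.538, 'cy': 190.472, 'R': [[0.008, -1.0, -0.008], [-0.985, -0.006, -0.174], [0.174, 0.009, -0.985]], 't': [-17.393, 638.734, 1342.93]}
gauge [([307.2, 199.1, 13.0, 16.1], 0.53), ([335.6, 239.5, 20.6, 18.2], 0.51), ([300.4, 233.2, 11.3, 13.7], 0.49)]
tank [([210.4, 223.9, 33.2, 32.5], 0.73)]
stand [([300.4, 233.9, 25.7, 19.7], 0.74)]
marker [([334.4, 236.3, 17.5, 15.8], 0.73), ([302.0, 231.8, 12.6, 11.9], 0.54), ([277.2, 209.2, 14.3, 13.2], 0.43), ([298.6, 233.1, 19.1, 20.2], 0.35)]
{'clock': 0.5, 'q': array([ 1.09116049,  0.38292338,  0.04388633,  1.59794806, -0.01786945,
        1.16119407, -0.04989603]), 'qd': array([ 0.00076263, -0.00201357, -0.00161376, -0.00058623,  0.00127665,
       -0.00194818, -0.00040641]), 'joint_efforts': array([-7.01260360e-04, -4.32934248e+01,  1.02133758e+00, -2.49573773e+01,
        1.03310100e-02,  3.31924261e-03, -6.52997869e-06]), 'ee_pos': array([ 242.21606348, -603.1601786 ,  231.23152914]), 'orientation': array([[ 9.27954532e-01,  3.72693420e-01, -3.59117075e-05],
       [ 3.72693421e-01, -9.27954529e-01,  7.23730392e-05],
       [-6.35147618e-06, -8.05429469e-05, -9.99999997e-01]]), 'wrist_force': array([-0.09736231, -0.69159538,  0.16807902]), 'ft_torque': array([0.01032244, 0.01716534, 0.04659794]), 'grip_force': 0.0, 'finger_gap': 1.0019081243710566}
```

View pics/a.png

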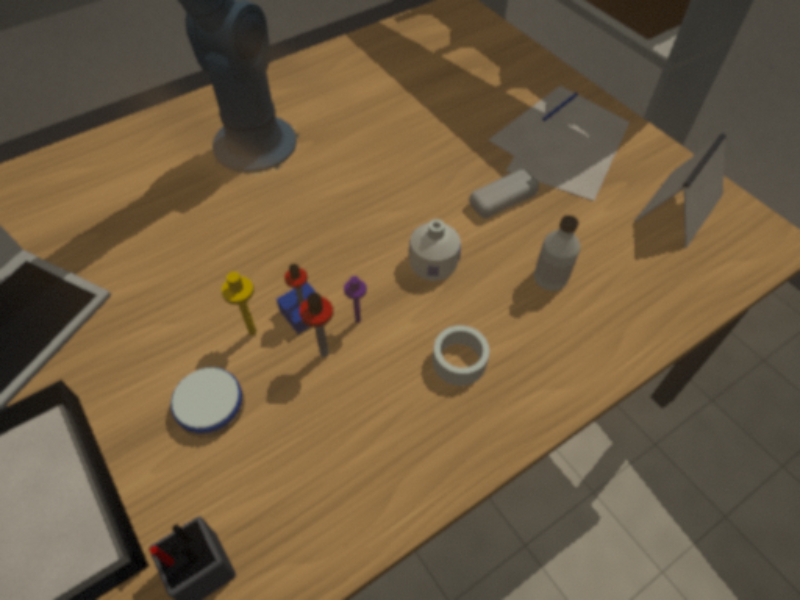

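View pics/b.png

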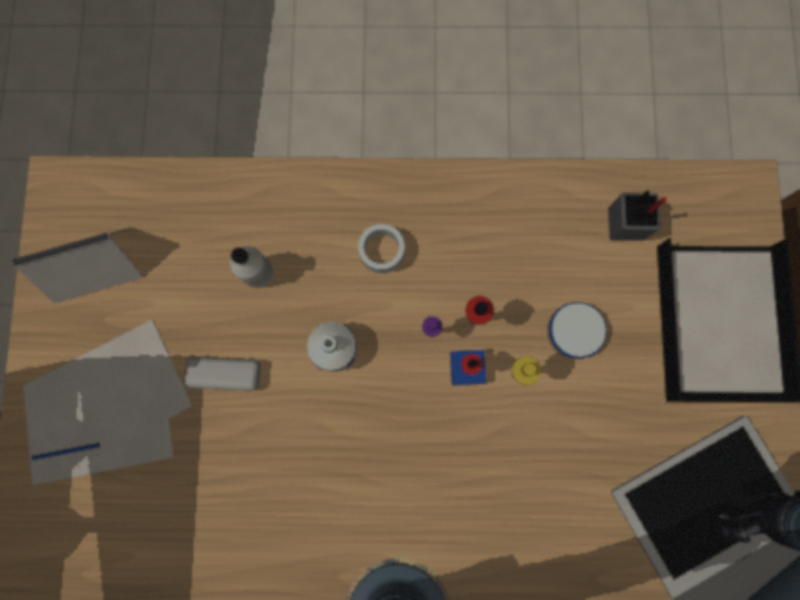

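Candidates in the top picture (800 px): red-ringed gauge in the blue stand (472,364), larger red one (480,309), yellow one (526,370), purple one (432,326). By the description I want the smaller red one, which stands in the blue stand.

Run:
```python
from h import *
mt=bot.camera_model("top");a=bot.camera("top");s=bot.camera("scene")
def comps(img,lo,hi,box):
    hsv=cv2.cvtColor(img,cv2.COLOR_BGR2HSV);k=cv2.inRange(hsv,lo,hi)
    n,l,st,c=cv2.connectedComponentsWithStats(k)
    return [(np.round(c[i],1).tolist(),st[i].tolist()) for i in range(1,n) if st[i][4]>12 and box[0]<c[i][0]<box[2] and box[1]<c[i][1]<box[3]]
for nm,img,B in(("top",a,(180,170,360,260)),("scene",s,(130,130,330,260))):
    print(nm,"red",comps(img,(0,150,60),(8,255,255),B)+comps(img,(172,150,60),(180,255,255),B))
    print("blue",comps(img,(105,120,40),(130,255,255),B));print("yel",comps(img,(22,150,80),(35,255,255),B));print("pur",comps(img,(131,80,40),(165,255,255),B))
for n in("spray_bottle","tape_roll","polish_pad","glasses_case"):
    r=bot.spot_in("top",n);print(n,[(np.round(q["box"]),q["score"]) for q in r[:2]])
c1=cv2.resize(a[185:260,185:345],(800,375),interpolation=cv2.INTER_CUBIC)
cv2.imwrite("pics/c.png",c1)
for p,z in(((302,232.9),146),((307.2,198),180),((336.7,237),146),((276.5,209),120),((210.4,220),115)): print(p,onz(mt,*p,z))
```

```text
top red [([306.0, 198.5], [298, 190, 18, 17, 188]), ([301.1, 233.0], [297, 228, 10, 11, 61]), ([301.5, 232.7], [296, 227, 12, 12, 33])]
blue [([297.3, 236.4], [289, 225, 22, 21, 237])]
yel [([336.4, 236.8], [328, 229, 18, 17, 245])]
pur [([276.3, 208.6], [271, 203, 12, 12, 114]), ([301.5, 227.9], [295, 226, 14, 6, 16])]
scene red [([189.4, 177.9], [182, 172, 14, 12, 95]), ([202.3, 200.0], [192, 190, 21, 19, 220])]
blue [([195.9, 185.5], [194, 183, 6, 7, 29]), ([184.3, 192.0], [179, 186, 11, 12, 84]), ([188.6, 201.7], [187, 198, 5, 8, 31])]
yel [([152.7, 187.6], [142, 174, 21, 40, 377])]
pur [([227.1, 183.9], [221, 177, 13, 14, 115])]
spray_bottle [(array([159., 171.,  29.,  27.]), 0.71)]
tape_roll [(array([243., 162.,  27.,  26.]), 0.88)]
polish_pad [(array([371., 212.,  36.,  37.]), 0.83)]
glasses_case [(array([140., 240.,  52.,  22.]), 0.83)]
(302, 232.9) [ 494.04759273 -142.49630855  146.        ]
(307.2, 198) [ 595.15551934 -155.82517975  180.        ]
(336.7, 237) [ 482.52319839 -246.55942612  146.        ]
(276.5, 209) [569.4791548  -66.45411224 120.        ]
(210.4, 220) [534.28927044 138.57410951 115.        ]
```

View pics/c.png

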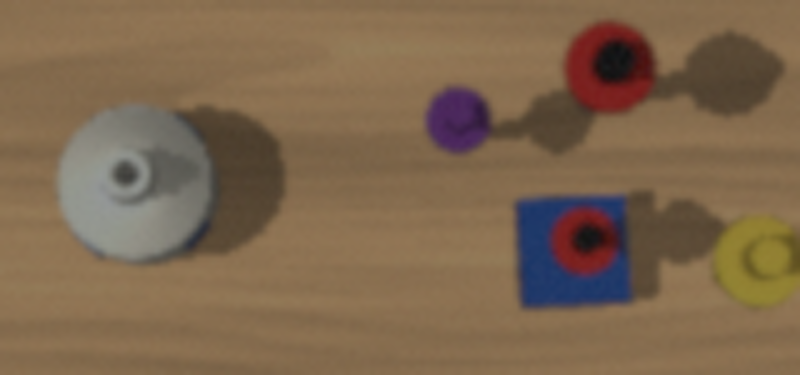

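Crop: the smaller red-ringed gauge with black sleeve stands in the blue stand at crop (588,238). The larger red one (610,65), the purple one and the yellow one are separate. The neck's well is at (125,174). The choice is confirmed, so I'll hover over it.

{"fn": "play_rows", "kwargs": {
  "moves": [
    {"dz":-0.01,"wz":7},
    {"dz":-0.01,"wz":7},
    {"dz":-0.01,"wz":7},
    {"dz":-0.005,"wz":0.9},
    {"dx":0.022,"dy":-0.034},
    {"dx":0.022,"dy":-0.034},
    {"dx":0.022,"dy":-0.034},
    {"dx":0.022,"dy":-0.034},
    {"dx":0.022,"dy":-0.034},
    {"dx":0.022,"dy":-0.034}
  ],
  "grip": 0.05
}}

```text
validation failed for argument at $.mo...
```

{"fn": "play_rows", "kwargs": {
  "moves": [
    {"dx":0.017,"dy":-0.036},
    {"dx":0.017,"dy":-0.036},
    {"dx":0.017,"dy":-0.036},
    {"dx":0.017,"dy":-0.036},
    {"dx":0.017,"dy":-0.036},
    {"dx":0.017,"dy":-0.036},
    {"dx":0.017,"dy":-0.036},
    {},
    {},
    {}
  ]
}}

```text
validation failed for argument at $.mo...
```

```bash
cat >> h.py <<'E'
def red(img,lo=120):
    h=cv2.cvtColor(img,cv2.COLOR_BGR2HSV);return cv2.inRange(h,(0,lo,50),(8,255,255))|cv2.inRange(h,(172,lo,50),(180,255,255))
def blobs(k,mn=60):
    n,l,st,c=cv2.connectedComponentsWithStats(k);return [(np.round(c[i],1).tolist(),st[i].tolist()) for i in range(1,n) if st[i][4]>mn]
E
python3 - <<'E'
from h import *
s=bot.get_state();m=bot.camera_model("wrist");a=bot.camera("wrist");np.set_printoptions(precision=3,suppress=True)
print(s["clock"],s["ee_pos"],s["orientation"],s["wrist_force"],m["fx"],m["cx"],m["cy"],-np.array(m["R"]).T@m["t"],m["R"])
cv2.imwrite("pics/d.png",a);print(blobs(red(a)));print(proj(m,(494,-142,146)),proj(m,(494,-142,117)))
for n in("gauge","marker","stand"): print(n,[(np.round(q["box"]),q["score"]) for q in bot.spot_in("wrist",n)])
E
```

```text
0.8 [ 242.216 -603.198  231.325] [[ 0.928  0.373  0.   ]
 [ 0.373 -0.928 -0.   ]
 [ 0.     0.    -1.   ]] [-0.025  0.144  0.227] 340.4430994562646 255.7658249675304 194.15028866574 [ 305.869 -578.112  373.81 ] [[ 0.372 -0.928 -0.   ]
 [-0.894 -0.358  0.27 ]
 [-0.25  -0.1   -0.963]]
[]
(np.float64(-630.4988793477484), np.float64(-827.3081399991838)) (np.float64(-472.3686118030813), np.float64(-662.0617424826276))
gauge []
marker []
stand []
```

View pics/d.png

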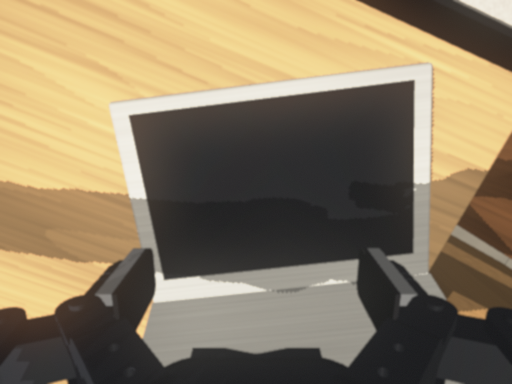

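The picture shows only the tray or laptop under the gripper: the moves were refused because every row needs all six keys. Sending them again in full.

{"fn": "play_rows", "kwargs": {
  "moves": [
    {"dx":0,"dy":0,"dz":-0.01,"wx":0,"wy":0,"wz":7},
    {"dx":0,"dy":0,"dz":-0.01,"wx":0,"wy":0,"wz":7},
    {"dx":0,"dy":0,"dz":-0.01,"wx":0,"wy":0,"wz":7},
    {"dx":0,"dy":0,"dz":-0.005,"wx":0,"wy":0,"wz":0.9},
    {"dx":0.022,"dy":-0.034,"dz":0,"wx":0,"wy":0,"wz":0},
    {"dx":0.022,"dy":-0.034,"dz":0,"wx":0,"wy":0,"wz":0},
    {"dx":0.022,"dy":-0.034,"dz":0,"wx":0,"wy":0,"wz":0},
    {"dx":0.022,"dy":-0.034,"dz":0,"wx":0,"wy":0,"wz":0},
    {"dx":0.022,"dy":-0.034,"dz":0,"wx":0,"wy":0,"wz":0},
    {"dx":0.022,"dy":-0.034,"dz":0,"wx":0,"wy":0,"wz":0}
  ],
  "grip": 0.05,
  "grip_force": 40
}}

```text
clock: 1.83
ee_pos: [375.0, -397.5, 266.4]
orientation: [[1.0, 0.002, 0.0], [0.002, -1.0, -0.0], [0.0, 0.0, -1.0]]
wrist_force: [0.7, -0.1, -0.2]
finger_gap: 0.585
grip_force: 0.0
```

{"fn": "play_rows", "kwargs": {
  "moves": [
    {"dx":0.017,"dy":-0.036,"dz":0,"wx":0,"wy":0,"wz":0},
    {"dx":0.017,"dy":-0.036,"dz":0,"wx":0,"wy":0,"wz":0},
    {"dx":0.017,"dy":-0.036,"dz":0,"wx":0,"wy":0,"wz":0},
    {"dx":0.017,"dy":-0.036,"dz":0,"wx":0,"wy":0,"wz":0},
    {"dx":0.017,"dy":-0.036,"dz":0,"wx":0,"wy":0,"wz":0},
    {"dx":0.017,"dy":-0.036,"dz":0,"wx":0,"wy":0,"wz":0},
    {"dx":0.017,"dy":-0.036,"dz":0,"wx":0,"wy":0,"wz":0},
    {"dx":0,"dy":0,"dz":0,"wx":0,"wy":0,"wz":0},
    {"dx":0,"dy":0,"dz":0,"wx":0,"wy":0,"wz":0},
    {"dx":0,"dy":0,"dz":0,"wx":0,"wy":0,"wz":0}
  ]
}}

```text
clock: 2.67
ee_pos: [493.1, -147.7, 266.1]
orientation: [[1.0, 0.002, -0.001], [0.002, -1.0, -0.001], [-0.001, 0.001, -1.0]]
wrist_force: [-0.6, -0.6, -0.4]
finger_gap: 0.586
grip_force: 0.0
```

Run:
```python
from h import *
s=bot.get_state();m=bot.camera_model("wrist");a=bot.camera("wrist");np.set_printoptions(precision=3,suppress=True)
print(s["clock"],s["ee_pos"],s["orientation"])
cv2.imwrite("pics/e.png",a);print(blobs(red(a)));print(proj(m,(494,-142,146)),proj(m,(494,-142,117)))
for n in("gauge","marker","stand"): print(n,[(np.round(q["box"]),q["score"]) for q in bot.spot_in("wrist",n)])
```

```text
2.6667 [ 493.119 -147.699  266.148] [[ 1.     0.002 -0.001]
 [ 0.002 -1.    -0.001]
 [-0.001  0.001 -1.   ]]
[([279.8, 35.8], [243, 0, 80, 69, 3356]), ([251.5, 171.5], [229, 150, 46, 47, 1305])]
(np.float64(248.11578530084705), np.float64(187.01133971232105)) (np.float64(248.81631113858535), np.float64(178.76034475926468))
gauge [(array([147., 143.,  79., 102.]), 0.97), (array([251., 174.,  50.,  50.]), 0.61), (array([283.,  36.,  81.,  70.]), 0.59), (array([366., 199.,  68.,  78.]), 0.56)]
marker [(array([127., 169.,  40.,  26.]), 0.95), (array([366., 203.,  67.,  68.]), 0.83), (array([282.,  35.,  77.,  69.]), 0.66), (array([253., 174.,  50.,  48.]), 0.63)]
stand [(array([253., 158.,  69.,  71.]), 0.73)]
```

View pics/e.png

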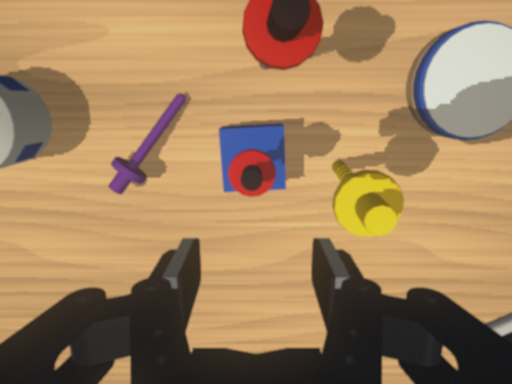

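The picture shows the target gauge in the blue stand (black top ≈ (252,177), red ring (251,172)). The purple look-alike at (150,145) looks tilted or fallen, so I'll check that numerically while refining the gauge position.

Run:
```python
from h import *
np.set_printoptions(precision=1,suppress=True)
a=bot.camera("top");h=cv2.cvtColor(a,cv2.COLOR_BGR2HSV);print("top pur",blobs(cv2.inRange(h,(131,80,40),(165,255,255)),10))
sc=bot.camera("scene");h=cv2.cvtColor(sc,cv2.COLOR_BGR2HSV);print("scene pur",blobs(cv2.inRange(h,(131,80,40),(165,255,255)),10))
m=bot.camera_model("wrist");w=bot.camera("wrist")
for z in(0,5,100,120): print(z,"foot",onz(m,182,97,z)[:2],"head",onz(m,120,187,z)[:2])
g=cv2.cvtColor(w,cv2.COLOR_BGR2GRAY);k=((g<60)&(cv2.cvtColor(w,cv2.COLOR_BGR2HSV)[...,2]<60)).astype(np.uint8);k[:150]=0;k[200:]=0;k[:,:229]=0;k[:,277:]=0
b=blobs(k,40);print("dark",b)
for c,st in b: print("sleeve top?",onz(m,c[0],c[1],140),onz(m,st[0]+st[2]/2,st[1]+st[3]-st[2]/2,146))
print("ring z117",onz(m,252,173.5,117),onz(m,252,173.5,122))
```

```text
top pur [([260.4, 233.4], [250, 215, 26, 32, 141])]
scene pur [([231.0, 168.0], [226, 164, 10, 8, 44]), ([229.0, 187.5], [227, 173, 5, 30, 86])]
0 foot [563.7 -64.1] head [456.7  19.4]
5 foot [563.7 -65.2] head [458.   17.3]
100 foot [563.2 -85. ] head [482.3 -21.9]
120 foot [563.  -89.2] head [487.5 -30.2]
dark []
ring z117 [ 498.5 -145.8  117. ] [ 499.6 -145.9  122. ]
```

Run:
```python
from h import *
np.set_printoptions(precision=1,suppress=True)
m=bot.camera_model("wrist");w=bot.camera("wrist")
r=red(w);r[:130]=0;r[210:]=0
hull=np.zeros_like(r);cv2.fillConvexPoly(hull,cv2.convexHull(cv2.findNonZero(r)),255)
k=(hull>0)&(cv2.cvtColor(w,cv2.COLOR_BGR2HSV)[...,2]<75)&(cv2.cvtColor(w,cv2.COLOR_BGR2GRAY)<50)
b=blobs(k.astype(np.uint8),30);print(b)
for c,st in b:
    u=st[0]+st[2]/2;v=st[1]+st[3]-st[2]/2;print("top",u,v,onz(m,u,v,146))
e,ax,an=cv2.fitEllipse(cv2.convexHull(cv2.findNonZero(r)));print(e,ax,"ring",onz(m,*e,120))
h=cv2.cvtColor(w,cv2.COLOR_BGR2HSV);bl=cv2.inRange(h,(105,120,30),(130,255,255));bl[:,:200]=0;bl[:,310:]=0;bl[:100]=0;bl[220:]=0
pts=cv2.convexHull(cv2.findNonZero(cv2.morphologyEx(bl,cv2.MORPH_OPEN,np.ones((3,3)))));rc=cv2.minAreaRect(pts);print(rc,"stand",onz(m,*rc[0],40))
mt=bot.camera_model("top");print("top: stand",onz(mt,299.6,235.2,40),"sleeve",onz(mt,302.6,232.6,146))
print(bot.get_state()["ee_pos"])
```

```text
[([252.1, 163.1], [244, 161, 15, 8, 43])]
top 251.5 161.5 [ 514.4 -145.5  146. ]
(249.6388702392578, 168.0667724609375) (45.97462844848633, 46.55372619628906) ring [ 504.1 -143.5  120. ]
((251.75527954101562, 157.5133514404297), (62.28922653198242, 61.83535385131836), 86.87786865234375) stand [ 499.8 -144.4   40. ]
top: stand [ 494.6 -144.2   40. ] sleeve [ 495.  -144.3  146. ]
[ 493.1 -148.2  266.3]
```

{"fn": "play_rows", "kwargs": {
  "moves": [
    {"dx":0.003,"dy":-0.002,"dz":0.02,"wx":0,"wy":0,"wz":0},
    {"dx":0.0025,"dy":-0.0015,"dz":0.02,"wx":0,"wy":0,"wz":0},
    {"dx":0,"dy":0,"dz":0.02,"wx":0,"wy":0,"wz":0},
    {"dx":0,"dy":0,"dz":0.02,"wx":0,"wy":0,"wz":0},
    {"dx":0,"dy":0,"dz":0.015,"wx":0,"wy":0,"wz":0},
    {"dx":0,"dy":0,"dz":0.01,"wx":0,"wy":0,"wz":0},
    {"dx":0,"dy":0,"dz":0,"wx":0,"wy":0,"wz":0},
    {"dx":0,"dy":0,"dz":0,"wx":0,"wy":0,"wz":0},
    {"dx":0,"dy":0,"dz":0,"wx":0,"wy":0,"wz":0},
    {"dx":0,"dy":0,"dz":0,"wx":0,"wy":0,"wz":0}
  ],
  "grip": 0.045
}}

```text
clock: 3.9
ee_pos: [500.1, -144.1, 162.7]
orientation: [[1.0, -0.0, 0.003], [-0.0, -1.0, -0.001], [0.003, 0.001, -1.0]]
wrist_force: [0.1, 0.1, -0.1]
finger_gap: 0.527
grip_force: 0.0
```

Run:
```python
from h import *
np.set_printoptions(precision=1,suppress=True)
m=bot.camera_model("wrist");w=bot.camera("wrist");p=bot.get_state()["ee_pos"]
cv2.imwrite("pics/f.png",w);print(blobs(red(w)))
print(p,"tcp px",proj(m,p),"sleeve top axis px",proj(m,(p[0],p[1],146)))
for n in("gauge","marker"): print(n,[(np.round(q["box"]),q["score"]) for q in bot.spot_in("wrist",n)])
```

```text
[([253.8, 210.5], [219, 180, 71, 69, 2735])]
[ 500.  -144.   162.6] tcp px (np.float64(254.92890259356795), np.float64(254.68843484384286)) sleeve top axis px (np.float64(254.99643732202162), np.float64(240.23184180031035))
gauge [(array([253., 215.,  73.,  73.]), 0.91), (array([281., 249., 158., 112.]), 0.88), (array([306.,  27.,  57.,  55.]), 0.81), (array([116., 168., 103., 132.]), 0.64)]
marker [(array([ 88., 203.,  56.,  36.]), 0.96), (array([223., 273.,  31.,  60.]), 0.9), (array([255., 216.,  74.,  71.]), 0.71)]
```

View pics/f.png

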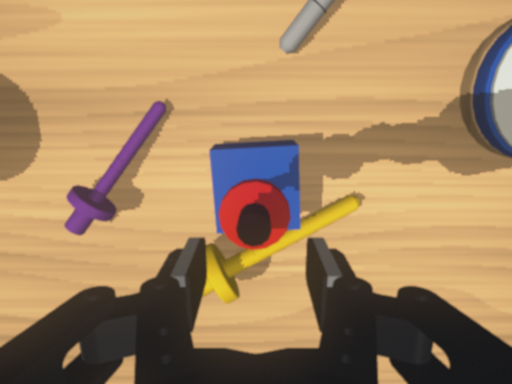

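The picture shows the gauge upright in the stand with its sleeve top at about (254,230), slightly ahead of the gripper's centre line. The free-standing yellow and purple look-alikes have toppled on their own and lie low on the desk, out of the way. I'll nudge +3 mm in x, lower and grip.

{"fn": "play_rows", "kwargs": {
  "moves": [
    {"dx":0.003,"dy":0,"dz":0.012,"wx":0,"wy":0,"wz":0},
    {"dx":0,"dy":0,"dz":0.01,"wx":0,"wy":0,"wz":0},
    {"dx":0,"dy":0,"dz":0.008,"wx":0,"wy":0,"wz":0},
    {"dx":0,"dy":0,"dz":0.005,"wx":0,"wy":0,"wz":0},
    {"dx":0,"dy":0,"dz":0,"wx":0,"wy":0,"wz":0},
    {"dx":0,"dy":0,"dz":0,"wx":0,"wy":0,"wz":0},
    {"dx":0,"dy":0,"dz":0,"wx":0,"wy":0,"wz":0},
    {"dx":0,"dy":0,"dz":0,"wx":0,"wy":0,"wz":0},
    {"dx":0,"dy":0,"dz":0,"wx":0,"wy":0,"wz":0},
    {"dx":0,"dy":0,"dz":0,"wx":0,"wy":0,"wz":0}
  ]
}}

```text
clock: 4.88
ee_pos: [502.2, -143.9, 126.7]
orientation: [[1.0, -0.0, 0.001], [-0.0, -1.0, -0.0], [0.001, 0.0, -1.0]]
wrist_force: [-0.2, 0.9, 0.0]
finger_gap: 0.525
grip_force: 0.0
```

{"fn": "play_rows", "kwargs": {
  "moves": [
    {"dx":0,"dy":0,"dz":0,"wx":0,"wy":0,"wz":0},
    {"dx":0,"dy":0,"dz":0,"wx":0,"wy":0,"wz":0},
    {"dx":0,"dy":0,"dz":0,"wx":0,"wy":0,"wz":0},
    {"dx":0,"dy":0,"dz":0,"wx":0,"wy":0,"wz":0},
    {"dx":0,"dy":0,"dz":0,"wx":0,"wy":0,"wz":0},
    {"dx":0,"dy":0,"dz":0,"wx":0,"wy":0,"wz":0},
    {"dx":0,"dy":0,"dz":0,"wx":0,"wy":0,"wz":0},
    {"dx":0,"dy":0,"dz":0,"wx":0,"wy":0,"wz":0},
    {"dx":0,"dy":0,"dz":0,"wx":0,"wy":0,"wz":0},
    {"dx":0,"dy":0,"dz":0,"wx":0,"wy":0,"wz":0}
  ],
  "grip": 0.01
}}

```text
clock: 5.72
ee_pos: [502.2, -143.8, 126.5]
orientation: [[1.0, -0.0, 0.001], [-0.0, -1.0, -0.0], [0.001, 0.0, -1.0]]
wrist_force: [0.0, -0.8, 2.4]
finger_gap: 0.196
grip_force: 39.0
```

{"fn": "play_rows", "kwargs": {
  "moves": [
    {"dx":0,"dy":0,"dz":-0.005,"wx":0,"wy":0,"wz":0},
    {"dx":0,"dy":0,"dz":-0.01,"wx":0,"wy":0,"wz":0},
    {"dx":0,"dy":0,"dz":-0.012,"wx":0,"wy":0,"wz":0},
    {"dx":0,"dy":0,"dz":-0.015,"wx":0,"wy":0,"wz":0},
    {"dx":0,"dy":0,"dz":-0.02,"wx":0,"wy":0,"wz":0},
    {"dx":0,"dy":0,"dz":-0.02,"wx":0,"wy":0,"wz":0},
    {"dx":0,"dy":0,"dz":-0.02,"wx":0,"wy":0,"wz":0},
    {"dx":0,"dy":0,"dz":-0.02,"wx":0,"wy":0,"wz":0},
    {"dx":0,"dy":0,"dz":-0.015,"wx":0,"wy":0,"wz":0},
    {"dx":0,"dy":0,"dz":0,"wx":0,"wy":0,"wz":0}
  ]
}}

```text
clock: 6.55
ee_pos: [504.4, -144.2, 268.3]
orientation: [[1.0, -0.0, 0.008], [-0.0, -1.0, -0.002], [0.008, 0.002, -1.0]]
wrist_force: [0.7, 0.6, -0.9]
finger_gap: 0.194
grip_force: 39.1
```

{"fn": "play_rows", "kwargs": {
  "moves": [
    {"dx":0,"dy":-0.01,"dz":0,"wx":0,"wy":0,"wz":0},
    {"dx":0,"dy":-0.02,"dz":0,"wx":0,"wy":0,"wz":0},
    {"dx":0,"dy":-0.03,"dz":0,"wx":0,"wy":0,"wz":0},
    {"dx":0,"dy":-0.035,"dz":0,"wx":0,"wy":0,"wz":0},
    {"dx":0,"dy":-0.035,"dz":0,"wx":0,"wy":0,"wz":0},
    {"dx":0,"dy":-0.03,"dz":0,"wx":0,"wy":0,"wz":0},
    {"dx":0,"dy":-0.02,"dz":0,"wx":0,"wy":0,"wz":0},
    {"dx":0,"dy":-0.01,"dz":0,"wx":0,"wy":0,"wz":0},
    {"dx":0,"dy":0,"dz":0,"wx":0,"wy":0,"wz":0},
    {"dx":0,"dy":0,"dz":0,"wx":0,"wy":0,"wz":0}
  ]
}}

```text
clock: 7.38
ee_pos: [501.2, 45.7, 262.3]
orientation: [[1.0, 0.0, -0.002], [0.0, -1.0, -0.001], [-0.002, 0.001, -1.0]]
wrist_force: [-0.7, -0.6, -1.3]
finger_gap: 0.192
grip_force: 39.1
```

Run:
```python
from h import *
np.set_printoptions(precision=1,suppress=True)
m=bot.camera_model("wrist");w=bot.camera("wrist");s=bot.get_state();p=s["ee_pos"]
cv2.imwrite("pics/g.png",cv2.resize(w,(768,576)));print(p,s["wrist_force"])
mt=bot.camera_model("top");print("top neck",onz(mt,210,219.8,115))
for n in("tank","gauge","marker","tank_rim"): 
    try: print(n,[(np.round(q["box"]),q["score"]) for q in bot.spot_in("wrist",n)])
    except Exception as e: print(n,e)
print("tip px",proj(m,p-[0,0,116.5]),"neck px",proj(m,(534.6,139.3,115)))
```

```text
[501.5  44.3 262.5] [ 0.1 -1.2 -1.6]
top neck [534.9 139.8 115. ]
tank [(array([162., 130., 107.,  97.]), 0.61)]
gauge [(array([426., 215., 138.,  85.]), 0.97), (array([480.,  33.,  65.,  67.]), 0.92), (array([316., 151.,  80., 100.]), 0.75), (array([256., 239.,  86.,  98.]), 0.57), (array([ 24., 181.,  46.,  61.]), 0.48)]
marker [(array([295., 177.,  37.,  28.]), 0.74), (array([256., 225.,  88.,  48.]), 0.65), (array([389., 232.,  34.,  46.]), 0.65)]
tank_rim [(array([161., 130., 106., 107.]), 0.95)]
tip px (np.float64(256.959481798095), np.float64(188.7364097257299)) neck px (np.float64(144.6892960065689), np.float64(141.62071162873252))
```

View pics/g.png

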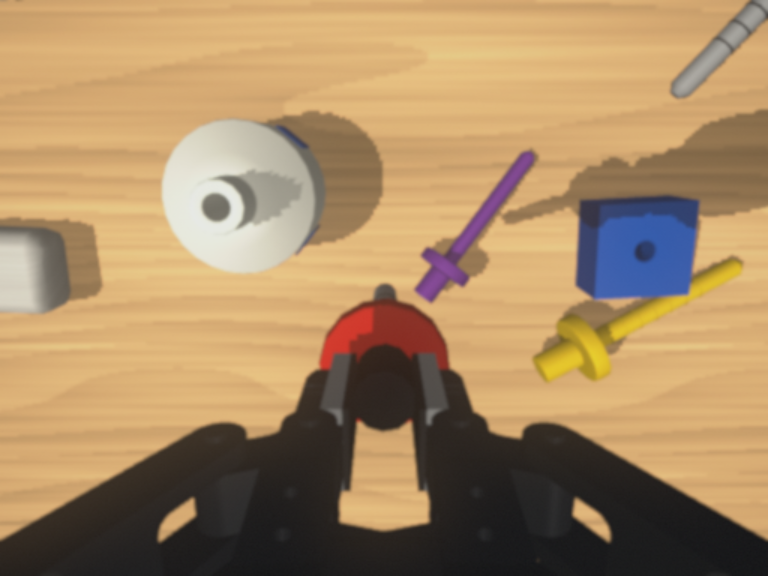

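The picture shows the gauge held upright, its tip at about (385,291) of the 768-wide image. The neck's bore is at (215,207), and the purple and yellow decoys lie on the desk. I'll segment the bore and tip for exact positions.

```bash
cat > neck.py <<'E'
from h import *
np.set_printoptions(precision=1,suppress=True)
s=bot.get_state();p=s["ee_pos"];m=bot.camera_model("wrist");w=bot.camera("wrist")
tz=p[2]-116.5
u0,v0=proj(m,(538,140,115))
g=cv2.cvtColor(w,cv2.COLOR_BGR2GRAY)
x0,y0=int(u0)-22,int(v0)-22;c=g[max(y0,0):y0+44,max(x0,0):x0+44]
k=(c<(int(c.min())+int(np.percentile(c,90)))/2).astype(np.uint8);b=blobs(k,20)
print("hole",[(np.add(q[0],(max(x0,0),max(y0,0))),q[1],onz(m,*np.add(q[0],(max(x0,0),max(y0,0))),115)) for q in b])
tu,tv=proj(m,(p[0],p[1],tz));t=w[int(tv)-25:int(tv)+25,int(tu)-25:int(tu)+25]
k=((t.max(2).astype(int)-t.min(2)<50)).astype(np.uint8)
print("pred tip",tu,tv,"grey",[(np.add(q[0],(int(tu)-25,int(tv)-25)),np.add(q[1][:2],(int(tu)-25,int(tv)-25)),q[1][2:]) for q in blobs(k,20)])
print(p,s["wrist_force"],s["clock"],"tip xy if at pixel row v:",[(v,onz(m,tu,v,tz)[:2]) for v in(188,192,196,200)])
E
python3 neck.py
```

```text
hole [(array([157.9, 129.5]), [22, 0, 22, 37, 246], array([546.1, 126. , 115. ])), (array([142.1, 139.4]), [13, 14, 19, 18, 274], array([537.8, 140. , 115. ]))]
pred tip 255.3880015979166 189.28061465618075 grey [(array([256. , 195.1]), array([249, 190]), [15, 11, 126])]
[502.   44.1 263.1] [-0.8  0.5 -1.9] 7.6333 tip xy if at pixel row v: [(188, array([503.1,  44.1])), (192, array([499.8,  44.1])), (196, array([496.5,  44.1])), (200, array([493.2,  44.1]))]
```

Run:
```python
from h import *
s=bot.get_state();p=s["ee_pos"];m=bot.camera_model("wrist");w=bot.camera("wrist");tz=p[2]-116.5
r=red(w);b=[q for q in blobs(r) if abs(q[0][0]-256)<25];print(p,"ring box",b)
col=w[270:300,256].astype(int);print("sleeve lower edge col",col.sum(1)//3)
for X in(p[0]-5,p[0]-2.5,p[0],p[0]+2.5):
    f=lambda dx,z:round(proj(m,(X+dx,p[1],z))[1],1)
    print(round(X-p[0],1),"tip edge",f(6,tz+4),"ring upper",[f(21,tz+102-d) for d in(0,5)],[f(21,tz+112-d) for d in(0,5)],"sleeve lower",f(-9,tz+136))
print("fingertip row",proj(m,p),"ring widths px",[proj(m,(p[0],p[1]-21,tz+112-d))[0]-proj(m,(p[0],p[1]+21,tz+112-d))[0] for d in(0,3,5)])
```

```text
[502.05052085  44.52063033 263.15170078] ring box [([255.4, 222.0], [213, 199, 86, 49, 2382])]
sleeve lower edge col [ 39  39  40  38  39  40  39  40  40  40  39  40  40  39  39  43  70 113
 144 156 158 159 163 164 165 166 167 167 166 166]
-5.0 tip edge 189.4 ring upper [np.float64(211.3), np.float64(208.1)] [np.float64(218.2), np.float64(214.6)] sleeve lower 306.3
-2.5 tip edge 186.3 ring upper [np.float64(206.3), np.float64(203.3)] [np.float64(213.0), np.float64(209.6)] sleeve lower 301.0
0.0 tip edge 183.1 ring upper [np.float64(201.4), np.float64(198.5)] [np.float64(207.8), np.float64(204.5)] sleeve lower 295.7
2.5 tip edge 180.0 ring upper [np.float64(196.4), np.float64(193.6)] [np.float64(202.5), np.float64(199.4)] sleeve lower 290.2
fingertip row (np.float64(255.03744641432382), np.float64(254.5492857007585)) ring widths px [np.float64(89.33110982553342), np.float64(87.74750121273647), np.float64(86.72259032309552)]
```

The sleeve, ring and tip edges disagree consistently: the gauge leans about 4° about y, with the tip towards −x. I'll level it by turning the tool and remeasure closer to the neck.

{"fn": "play_rows", "kwargs": {
  "moves": [
    {"dx":0.008,"dy":-0.01,"dz":0,"wx":0,"wy":0,"wz":0},
    {"dx":0.01,"dy":-0.015,"dz":0,"wx":0,"wy":0,"wz":0},
    {"dx":0.01,"dy":-0.015,"dz":0,"wx":0,"wy":0,"wz":0},
    {"dx":0.005,"dy":-0.01,"dz":0,"wx":0,"wy":0,"wz":0},
    {"dx":0,"dy":0,"dz":0,"wx":0,"wy":1.3,"wz":0},
    {"dx":0,"dy":0,"dz":0,"wx":0,"wy":1.3,"wz":0},
    {"dx":0,"dy":0,"dz":0,"wx":0,"wy":1.3,"wz":0},
    {"dx":0,"dy":0,"dz":0,"wx":0,"wy":0,"wz":0},
    {"dx":0,"dy":0,"dz":0,"wx":0,"wy":0,"wz":0},
    {"dx":0,"dy":0,"dz":0,"wx":0,"wy":0,"wz":0}
  ]
}}

```text
clock: 8.57
ee_pos: [534.7, 95.3, 263.5]
orientation: [[0.998, -0.002, 0.068], [-0.002, -1.0, -0.001], [0.068, 0.001, -0.998]]
wrist_force: [-0.8, -0.7, -0.8]
finger_gap: 0.196
grip_force: 39.2
```

```bash
cat > fit.py <<'E'
from h import *
from scipy.optimize import least_squares
np.set_printoptions(precision=1,suppress=True)
s=bot.get_state();p=s["ee_pos"];m=bot.camera_model("wrist");w=bot.camera("wrist");tz=p[2]-116.5
print(p,s["orientation"][:,2],s["wrist_force"],s["clock"])
g=cv2.cvtColor(w,cv2.COLOR_BGR2GRAY).astype(int);ch=w.max(2).astype(int)-w.min(2)
cc=int(round(proj(m,p)[0]))
low=next(v for v in range(265,320) if g[v,cc-3:cc+4].mean()>85)           # sleeve far edge
r=red(w);b=[q for q in blobs(r,300) if abs(q[0][0]-cc)<25][0];up=b[1][1]
k=(ch<50).astype(np.uint8);k[up+2:]=0;k[:150]=0;k[:,:cc-25]=0;k[:,cc+25:]=0
n=[q for q in blobs(k,15)];print("low",low,"ring",b,"rod",n);tip=n[-1][1][1]
f=lambda X,dx,z:proj(m,(X+dx,p[1],z))[1]
sol=lambda dx,z,v:least_squares(lambda x:f(x[0],dx,z)-v,[p[0]],xtol=1e-10).x[0]
Xs=sol(-9,tz+136,low);Xt=sol(6,tz+4,tip);tu=n[-1][1][0]+n[-1][1][2]/2
Yt=onz(m,tu,tip+6,tz)[1];print("Xtop",Xs,"Xtip",Xt,"tilt deg",np.degrees(np.arctan2(Xs-Xt,132)),"Ytip",Yt)
print("ring X",[sol(21,tz+102-d,up) for d in(0,3,5)])
u0,v0=map(int,proj(m,(538,140,115)));y0=max(v0-30,0);x0=max(u0-30,0);c=g[y0:v0+30,x0:u0+30]
k=(c<100).astype(np.uint8)
for q in blobs(k,60):
    P=np.add(q[0],(x0,y0));print("hole?",P,q[1],onz(m,*P,115))
E
python3 fit.py
```

```text
[534.7  95.3 263.5] [ 0.1 -0.  -1. ] [-0.8 -0.7 -0.8] 8.5667
low 287 ring ([255.7, 221.9], [213, 200, 86, 47, 2331]) rod [([244.9, 176.4], [230, 150, 35, 52, 1590])]
Xtop 537.5898847022404 Xtip 567.7574404554322 tilt deg -12.873403982776036 Ytip 101.19486963576594
ring X [np.float64(536.0308026004453), np.float64(535.3542860181844), np.float64(534.9032749628631)]
```

Run:
```python
from h import *
w=bot.camera("wrist");m=bot.camera_model("wrist");p=bot.get_state()["ee_pos"]
print(proj(m,(538,140,115)))
cv2.imwrite("pics/i.png",cv2.resize(w[100:240,110:300],None,fx=4,fy=4,interpolation=cv2.INTER_CUBIC))
```

```text
(np.float64(205.09774556885452), np.float64(188.0842225453583))
```

View pics/i.png

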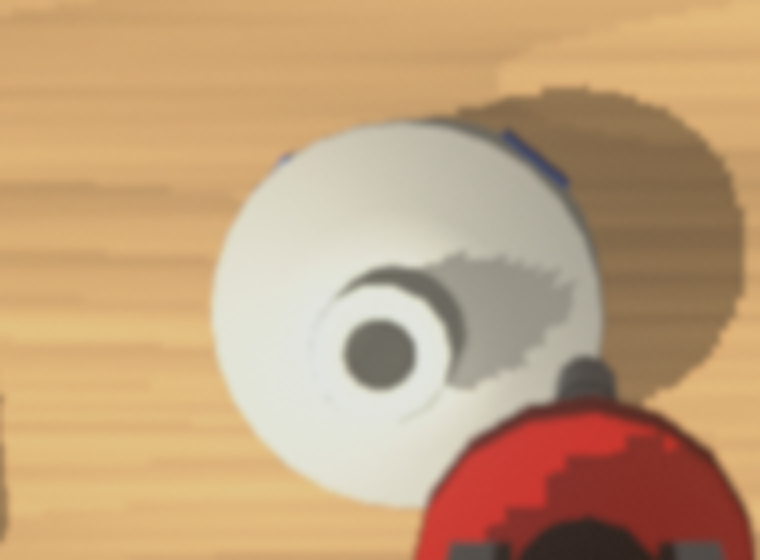

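The crop shows the bore centre at crop (380,354), i.e. image (205,188.5), which puts the neck at about (537.8,140). The rod tip's far edge is at row 188.8, column 256.5. The rows haven't changed after the rigid turn, so the gauge is now vertical at X≈537.6, Y≈94.6. I'll move +45.4 mm in Y and come down to just above the rim.

{"fn": "play_rows", "kwargs": {
  "moves": [
    {"dx":0,"dy":-0.006,"dz":0,"wx":0,"wy":0,"wz":0},
    {"dx":0,"dy":-0.012,"dz":0,"wx":0,"wy":0,"wz":0},
    {"dx":0,"dy":-0.014,"dz":0,"wx":0,"wy":0,"wz":0},
    {"dx":0,"dy":-0.01,"dz":0,"wx":0,"wy":0,"wz":0},
    {"dx":0,"dy":-0.0034,"dz":0,"wx":0,"wy":0,"wz":0},
    {"dx":-0.0007,"dy":0,"dz":0.01,"wx":0,"wy":0,"wz":0},
    {"dx":-0.0007,"dy":0,"dz":0.01,"wx":0,"wy":0,"wz":0},
    {"dx":0,"dy":0,"dz":0,"wx":0,"wy":0,"wz":0},
    {"dx":0,"dy":0,"dz":0,"wx":0,"wy":0,"wz":0},
    {"dx":0,"dy":0,"dz":0,"wx":0,"wy":0,"wz":0}
  ]
}}

```text
clock: 9.5
ee_pos: [534.9, 140.5, 242.6]
orientation: [[0.998, -0.002, 0.067], [-0.002, -1.0, -0.001], [0.067, 0.0, -0.998]]
wrist_force: [-0.9, -0.7, -0.9]
finger_gap: 0.193
grip_force: 39.2
```

Run:
```python
from h import *
w=bot.camera("wrist");m=bot.camera_model("wrist");s=bot.get_state();p=s["ee_pos"]
print(p,s["orientation"],s["wrist_force"],s["clock"],"hole px",proj(m,(537.8,140,115)))
a=cv2.resize(w[130:230,200:310],None,fx=5,fy=5,interpolation=cv2.INTER_CUBIC)
cv2.imwrite("pics/j.png",a)
```

```text
[535.15223864 140.89665804 243.16146699] [[ 9.97684252e-01 -1.56266330e-03  6.79977356e-02]
 [-1.54962803e-03 -9.99998769e-01 -2.44447836e-04]
 [ 6.79980339e-02  1.38510559e-04 -9.97685446e-01]] [ 0.05759302 -0.07615144 -0.63915064] 9.55 hole px (np.float64(256.44212223703033), np.float64(192.8598737266064))
```

View pics/j.png

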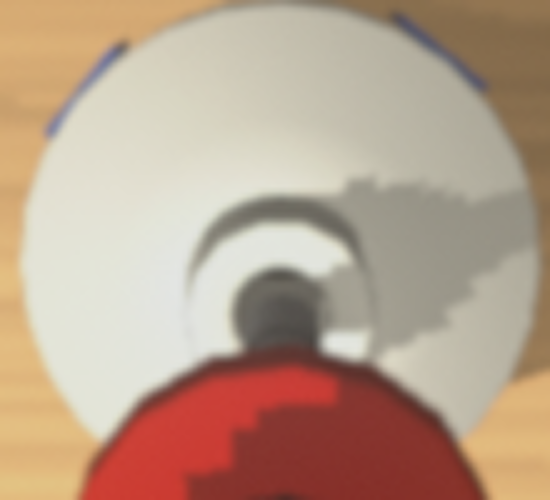

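The crop shows the tip over the bore, with the rod centred about 1 px (0.8 mm) to the right of the bore's centre. I'll correct +0.8 mm in Y and go in.

{"fn": "play_rows", "kwargs": {
  "moves": [
    {"dx":0,"dy":-0.0008,"dz":0,"wx":0,"wy":0,"wz":0},
    {"dx":-0.0003,"dy":0,"dz":0.004,"wx":0,"wy":0,"wz":0},
    {"dx":-0.0003,"dy":0,"dz":0.004,"wx":0,"wy":0,"wz":0},
    {"dx":-0.0002,"dy":0,"dz":0.003,"wx":0,"wy":0,"wz":0},
    {"dx":-0.0002,"dy":0,"dz":0.003,"wx":0,"wy":0,"wz":0},
    {"dx":-0.0002,"dy":0,"dz":0.003,"wx":0,"wy":0,"wz":0},
    {"dx":-0.0002,"dy":0,"dz":0.003,"wx":0,"wy":0,"wz":0},
    {"dx":0,"dy":0,"dz":0,"wx":0,"wy":0,"wz":0},
    {"dx":0,"dy":0,"dz":0,"wx":0,"wy":0,"wz":0},
    {"dx":0,"dy":0,"dz":0,"wx":0,"wy":0,"wz":0}
  ]
}}

```text
clock: 10.38
ee_pos: [535.0, 142.4, 223.3]
orientation: [[0.998, -0.0, 0.068], [-0.0, -1.0, 0.0], [0.068, -0.0, -0.998]]
wrist_force: [-0.1, 0.4, -0.8]
finger_gap: 0.198
grip_force: 39.2
```

{"fn": "play_rows", "kwargs": {
  "moves": [
    {"dx":-0.0003,"dy":0,"dz":0.005,"wx":0,"wy":0,"wz":0},
    {"dx":-0.0003,"dy":0,"dz":0.005,"wx":0,"wy":0,"wz":0},
    {"dx":-0.0003,"dy":0,"dz":0.005,"wx":0,"wy":0,"wz":0},
    {"dx":-0.0003,"dy":0,"dz":0.005,"wx":0,"wy":0,"wz":0},
    {"dx":-0.0003,"dy":0,"dz":0.005,"wx":0,"wy":0,"wz":0},
    {"dx":-0.0003,"dy":0,"dz":0.005,"wx":0,"wy":0,"wz":0},
    {"dx":-0.0003,"dy":0,"dz":0.005,"wx":0,"wy":0,"wz":0},
    {"dx":-0.0003,"dy":0,"dz":0.005,"wx":0,"wy":0,"wz":0},
    {"dx":0,"dy":0,"dz":0,"wx":0,"wy":0,"wz":0},
    {"dx":0,"dy":0,"dz":0,"wx":0,"wy":0,"wz":0}
  ]
}}

```text
clock: 11.22
ee_pos: [534.9, 142.3, 182.6]
orientation: [[0.998, -0.0, 0.067], [-0.0, -1.0, -0.0], [0.067, 0.0, -0.998]]
wrist_force: [-0.9, -0.5, -2.2]
finger_gap: 0.195
grip_force: 39.2
```

{"fn": "play_rows", "kwargs": {
  "moves": [
    {"dx":-0.0002,"dy":0,"dz":0.003,"wx":0,"wy":0,"wz":0},
    {"dx":-0.0002,"dy":0,"dz":0.003,"wx":0,"wy":0,"wz":0},
    {"dx":-0.0002,"dy":0,"dz":0.003,"wx":0,"wy":0,"wz":0},
    {"dx":-0.0002,"dy":0,"dz":0.003,"wx":0,"wy":0,"wz":0},
    {"dx":-0.0002,"dy":0,"dz":0.002,"wx":0,"wy":0,"wz":0},
    {"dx":0,"dy":0,"dz":0,"wx":0,"wy":0,"wz":0},
    {"dx":0,"dy":0,"dz":0,"wx":0,"wy":0,"wz":0},
    {"dx":0,"dy":0,"dz":0,"wx":0,"wy":0,"wz":0},
    {"dx":0,"dy":0,"dz":0,"wx":0,"wy":0,"wz":0},
    {"dx":0,"dy":0,"dz":0,"wx":0,"wy":0,"wz":0}
  ]
}}

```text
clock: 12.05
ee_pos: [535.4, 142.5, 169.3]
orientation: [[0.998, -0.0, 0.068], [-0.0, -1.0, 0.0], [0.068, -0.0, -0.998]]
wrist_force: [-0.7, 0.5, -1.8]
finger_gap: 0.187
grip_force: 39.2
```

{"fn": "play_rows", "kwargs": {
  "moves": [
    {"dx":0,"dy":0,"dz":0.0005,"wx":0,"wy":0,"wz":0},
    {"dx":0,"dy":0,"dz":0.0005,"wx":0,"wy":0,"wz":0},
    {"dx":0,"dy":0,"dz":0.0005,"wx":0,"wy":0,"wz":0},
    {"dx":0,"dy":0,"dz":0.0005,"wx":0,"wy":0,"wz":0},
    {"dx":-0.0001,"dy":0,"dz":0.0005,"wx":0,"wy":0,"wz":0},
    {"dx":-0.0001,"dy":0,"dz":0.0005,"wx":0,"wy":0,"wz":0},
    {"dx":0,"dy":0,"dz":0,"wx":0,"wy":0,"wz":0},
    {"dx":0,"dy":0,"dz":0,"wx":0,"wy":0,"wz":0},
    {"dx":0,"dy":0,"dz":0,"wx":0,"wy":0,"wz":0},
    {"dx":0,"dy":0,"dz":0,"wx":0,"wy":0,"wz":0}
  ]
}}

```text
clock: 12.88
ee_pos: [535.2, 142.4, 166.1]
orientation: [[0.998, -0.0, 0.068], [-0.0, -1.0, 0.0], [0.068, -0.0, -0.998]]
wrist_force: [0.2, 0.5, -1.6]
finger_gap: 0.188
grip_force: 39.2
```

{"fn": "play_rows", "kwargs": {
  "moves": [
    {"dx":0,"dy":0,"dz":0.0005,"wx":0,"wy":0,"wz":0},
    {"dx":0,"dy":0,"dz":0.0005,"wx":0,"wy":0,"wz":0},
    {"dx":0,"dy":0,"dz":0.0005,"wx":0,"wy":0,"wz":0},
    {"dx":0,"dy":0,"dz":0.0005,"wx":0,"wy":0,"wz":0},
    {"dx":-0.0001,"dy":0,"dz":0.0005,"wx":0,"wy":0,"wz":0},
    {"dx":-0.0001,"dy":0,"dz":0.0005,"wx":0,"wy":0,"wz":0},
    {"dx":0,"dy":0,"dz":0,"wx":0,"wy":0,"wz":0},
    {"dx":0,"dy":0,"dz":0,"wx":0,"wy":0,"wz":0},
    {"dx":0,"dy":0,"dz":0,"wx":0,"wy":0,"wz":0},
    {"dx":0,"dy":0,"dz":0,"wx":0,"wy":0,"wz":0}
  ]
}}

```text
clock: 13.72
ee_pos: [535.3, 142.4, 163.1]
orientation: [[0.998, -0.0, 0.068], [-0.0, -1.0, 0.0], [0.068, -0.0, -0.998]]
wrist_force: [0.4, 1.6, -0.7]
finger_gap: 0.19
grip_force: 39.2
```

{"fn": "play_rows", "kwargs": {
  "moves": [
    {"dx":0,"dy":0,"dz":0.0005,"wx":0,"wy":0,"wz":0},
    {"dx":0,"dy":0,"dz":0.0005,"wx":0,"wy":0,"wz":0},
    {"dx":0,"dy":0,"dz":0.0005,"wx":0,"wy":0,"wz":0},
    {"dx":0,"dy":0,"dz":0.0005,"wx":0,"wy":0,"wz":0},
    {"dx":-0.0001,"dy":0,"dz":0.0005,"wx":0,"wy":0,"wz":0},
    {"dx":-0.0001,"dy":0,"dz":0.0005,"wx":0,"wy":0,"wz":0},
    {"dx":0,"dy":0,"dz":0,"wx":0,"wy":0,"wz":0},
    {"dx":0,"dy":0,"dz":0,"wx":0,"wy":0,"wz":0},
    {"dx":0,"dy":0,"dz":0,"wx":0,"wy":0,"wz":0},
    {"dx":0,"dy":0,"dz":0,"wx":0,"wy":0,"wz":0}
  ]
}}

```text
clock: 14.55
ee_pos: [535.3, 142.4, 160.1]
orientation: [[0.998, -0.0, 0.068], [-0.0, -1.0, 0.0], [0.068, -0.0, -0.998]]
wrist_force: [-0.2, 0.3, -1.7]
finger_gap: 0.19
grip_force: 39.2
```

{"fn": "play_rows", "kwargs": {
  "moves": [
    {"dx":0,"dy":0,"dz":0.0005,"wx":0,"wy":0,"wz":0},
    {"dx":0,"dy":0,"dz":0.0005,"wx":0,"wy":0,"wz":0},
    {"dx":0,"dy":0,"dz":0.0005,"wx":0,"wy":0,"wz":0},
    {"dx":0,"dy":0,"dz":0.0005,"wx":0,"wy":0,"wz":0},
    {"dx":-0.0001,"dy":0,"dz":0.0005,"wx":0,"wy":0,"wz":0},
    {"dx":-0.0001,"dy":0,"dz":0.0005,"wx":0,"wy":0,"wz":0},
    {"dx":0,"dy":0,"dz":0,"wx":0,"wy":0,"wz":0},
    {"dx":0,"dy":0,"dz":0,"wx":0,"wy":0,"wz":0},
    {"dx":0,"dy":0,"dz":0,"wx":0,"wy":0,"wz":0},
    {"dx":0,"dy":0,"dz":0,"wx":0,"wy":0,"wz":0}
  ]
}}

```text
clock: 15.38
ee_pos: [535.4, 142.4, 157.2]
orientation: [[0.998, -0.0, 0.068], [-0.0, -1.0, -0.0], [0.068, -0.0, -0.998]]
wrist_force: [0.3, -1.0, -0.1]
finger_gap: 0.188
grip_force: 39.2
```

{"fn": "play_rows", "kwargs": {
  "moves": [
    {"dx":0,"dy":0,"dz":0.0005,"wx":0,"wy":0,"wz":0},
    {"dx":0,"dy":0,"dz":0.0005,"wx":0,"wy":0,"wz":0},
    {"dx":0,"dy":0,"dz":0.0005,"wx":0,"wy":0,"wz":0},
    {"dx":0,"dy":0,"dz":0.0005,"wx":0,"wy":0,"wz":0},
    {"dx":-0.0001,"dy":0,"dz":0,"wx":0,"wy":0,"wz":0},
    {"dx":0,"dy":0,"dz":0,"wx":0,"wy":0,"wz":0},
    {"dx":0,"dy":0,"dz":0,"wx":0,"wy":0,"wz":0},
    {"dx":0,"dy":0,"dz":0,"wx":0,"wy":0,"wz":0},
    {"dx":0,"dy":0,"dz":0,"wx":0,"wy":0,"wz":0},
    {"dx":0,"dy":0,"dz":0,"wx":0,"wy":0,"wz":0}
  ]
}}

```text
clock: 16.22
ee_pos: [535.5, 142.5, 155.3]
orientation: [[0.998, -0.0, 0.069], [-0.0, -1.0, 0.0], [0.069, -0.0, -0.998]]
wrist_force: [-0.1, -0.1, 2.9]
finger_gap: 0.19
grip_force: 39.7
```

{"fn": "play_rows", "kwargs": {
  "moves": [
    {"dx":0,"dy":0,"dz":0.0005,"wx":0,"wy":0,"wz":0},
    {"dx":0,"dy":0,"dz":0.0005,"wx":0,"wy":0,"wz":0},
    {"dx":-0.0001,"dy":0,"dz":0.0005,"wx":0,"wy":0,"wz":0},
    {"dx":0,"dy":0,"dz":0.0003,"wx":0,"wy":0,"wz":0},
    {"dx":0,"dy":0,"dz":0,"wx":0,"wy":0,"wz":0},
    {"dx":0,"dy":0,"dz":0,"wx":0,"wy":0,"wz":0},
    {"dx":0,"dy":0,"dz":0,"wx":0,"wy":0,"wz":0},
    {"dx":0,"dy":0,"dz":0,"wx":0,"wy":0,"wz":0},
    {"dx":0,"dy":0,"dz":0,"wx":0,"wy":0,"wz":0},
    {"dx":0,"dy":0,"dz":0,"wx":0,"wy":0,"wz":0}
  ]
}}

```text
clock: 17.05
ee_pos: [535.9, 142.6, 154.0]
orientation: [[0.998, -0.0, 0.069], [-0.0, -1.0, 0.0], [0.069, -0.0, -0.998]]
wrist_force: [-0.5, -1.1, 5.7]
finger_gap: 0.189
grip_force: 39.9
```

Run:
```python
from h import *
f=[]
for i in range(6):
    bot.camera("scene");s=bot.get_state();f.append(s["wrist_force"])
print(np.mean(f,0),np.std(f,0),s["ee_pos"],s["clock"])
```

```text
[-0.3915149  -0.49557882  5.69053536] [0.57309788 0.44747007 0.5583658 ] [535.93031046 142.59063514 153.98587833] 17.35
```

{"fn": "play_rows", "kwargs": {
  "moves": [
    {"dx":0,"dy":0,"dz":0.0006,"wx":0,"wy":0,"wz":0},
    {"dx":0,"dy":0,"dz":0,"wx":0,"wy":0,"wz":0},
    {"dx":0,"dy":0,"dz":0,"wx":0,"wy":0,"wz":0},
    {"dx":0,"dy":0,"dz":0,"wx":0,"wy":0,"wz":0},
    {"dx":0,"dy":0,"dz":0,"wx":0,"wy":0,"wz":0},
    {"dx":0,"dy":0,"dz":0,"wx":0,"wy":0,"wz":0},
    {"dx":0,"dy":0,"dz":0,"wx":0,"wy":0,"wz":0},
    {"dx":0,"dy":0,"dz":0,"wx":0,"wy":0,"wz":0},
    {"dx":0,"dy":0,"dz":0,"wx":0,"wy":0,"wz":0},
    {"dx":0,"dy":0,"dz":0,"wx":0,"wy":0,"wz":0}
  ]
}}

```text
clock: 18.18
ee_pos: [536.1, 142.6, 153.6]
orientation: [[0.998, -0.0, 0.07], [-0.0, -1.0, 0.0], [0.07, -0.0, -0.998]]
wrist_force: [-0.8, -0.4, 7.1]
finger_gap: 0.19
grip_force: 40.0
```

Run:
```python
from h import *
f=[]
for i in range(6):
    bot.camera("scene");s=bot.get_state();f.append(s["wrist_force"])
print(np.mean(f,0),np.std(f,0),s["ee_pos"],s["clock"])
```

```text
[-0.51897861 -0.88653509  6.63218634] [0.50144114 0.44906332 0.43550461] [536.15966288 142.61096562 153.59160219] 18.4833
```

{"fn": "play_rows", "kwargs": {
  "moves": [
    {"dx":0,"dy":0,"dz":-0.001,"wx":0,"wy":0,"wz":0},
    {"dx":0.0001,"dy":0,"dz":-0.001,"wx":0,"wy":0,"wz":0},
    {"dx":0,"dy":0,"dz":-0.001,"wx":0,"wy":0,"wz":0},
    {"dx":0,"dy":0,"dz":-0.0005,"wx":0,"wy":0,"wz":0},
    {"dx":0,"dy":0,"dz":0,"wx":0,"wy":0,"wz":0},
    {"dx":0,"dy":0,"dz":0,"wx":0,"wy":0,"wz":0},
    {"dx":0,"dy":0,"dz":0,"wx":0,"wy":0,"wz":0},
    {"dx":0,"dy":0,"dz":0,"wx":0,"wy":0,"wz":0},
    {"dx":0,"dy":0,"dz":0,"wx":0,"wy":0,"wz":0},
    {"dx":0,"dy":0,"dz":0,"wx":0,"wy":0,"wz":0}
  ]
}}

```text
clock: 19.32
ee_pos: [535.1, 142.4, 156.0]
orientation: [[0.998, -0.0, 0.068], [-0.0, -1.0, 0.0], [0.068, -0.0, -0.998]]
wrist_force: [-0.5, 0.1, 1.8]
finger_gap: 0.19
grip_force: 39.5
```

{"fn": "play_rows", "kwargs": {
  "moves": [
    {"dx":0,"dy":0,"dz":0,"wx":0,"wy":0,"wz":0},
    {"dx":0,"dy":0,"dz":0,"wx":0,"wy":0,"wz":0},
    {"dx":0,"dy":0,"dz":0,"wx":0,"wy":0,"wz":0},
    {"dx":0,"dy":0,"dz":0,"wx":0,"wy":0,"wz":0},
    {"dx":0,"dy":0,"dz":-0.002,"wx":0,"wy":-1.3,"wz":0},
    {"dx":0,"dy":0,"dz":-0.002,"wx":0,"wy":-1.3,"wz":0},
    {"dx":0,"dy":0,"dz":-0.002,"wx":0,"wy":-1.3,"wz":0},
    {"dx":0.0025,"dy":0,"dz":0,"wx":0,"wy":0,"wz":0},
    {"dx":0,"dy":0,"dz":0,"wx":0,"wy":0,"wz":0},
    {"dx":0,"dy":0,"dz":0,"wx":0,"wy":0,"wz":0}
  ],
  "grip": 0.028
}}

```text
clock: 20.15
ee_pos: [537.2, 142.3, 161.8]
orientation: [[1.0, -0.0, -0.0], [-0.0, -1.0, -0.0], [-0.0, 0.0, -1.0]]
wrist_force: [-0.1, 0.2, -0.5]
finger_gap: 0.329
grip_force: 0.0
```

Run:
```python
from h import *
f=[]
for i in range(4):
    w=bot.camera("wrist");s=bot.get_state();f.append(s["wrist_force"])
m=bot.camera_model("wrist");p=s["ee_pos"]
print(np.mean(f,0),p,s["orientation"],s["clock"],s["finger_gap"])
print(blobs(red(w)),proj(m,p),"ring@top z",[(z,proj(m,(538,142,z)),np.diff([proj(m,(538,y,z))[0] for y in(163,121)])) for z in(140,145,150)])
cv2.imwrite("pics/k.png",cv2.resize(w[130:330,160:350],None,fx=3,fy=3,interpolation=cv2.INTER_CUBIC))
```

```text
[0.03756405 0.03426252 0.10706661] [536.96382359 142.39268512 161.96129711] [[ 9.99999955e-01 -7.17814047e-05 -2.92934601e-04]
 [-7.18528430e-05 -9.99999968e-01 -2.43867760e-04]
 [-2.92917087e-04  2.43888798e-04 -9.99999927e-01]] 20.35 0.32486812169465473
[([256.1, 237.4], [222, 208, 77, 74, 2916])] (np.float64(255.05713549751707), np.float64(254.55816028210114)) ring@top z [(140, (np.float64(255.90487297763502), np.float64(234.06299196473256)), array([80.98368022])), (145, (np.float64(255.90687813348632), np.float64(237.85753184115077)), array([83.25377864])), (150, (np.float64(255.9089989466519), np.float64(241.87094063535113)), array([85.65481625]))]
```

View pics/k.png

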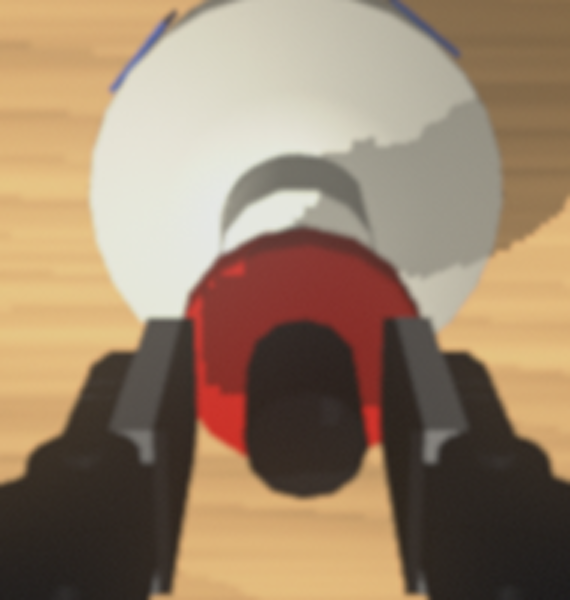

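The picture shows the gauge standing upright in the neck. The open fingers are astride the black sleeve at crop (305,410), above the red ring, and its fit to the neck looks centred. I'll push the ring down gently now.

{"fn": "play_rows", "kwargs": {
  "moves": [
    {"dx":0.001,"dy":0,"dz":0.003,"wx":0,"wy":0,"wz":0},
    {"dx":0,"dy":0,"dz":0.003,"wx":0,"wy":0,"wz":0},
    {"dx":0,"dy":0,"dz":0.003,"wx":0,"wy":0,"wz":0},
    {"dx":0,"dy":0,"dz":0.002,"wx":0,"wy":0,"wz":0},
    {"dx":0,"dy":0,"dz":0.002,"wx":0,"wy":0,"wz":0},
    {"dx":0,"dy":0,"dz":0.002,"wx":0,"wy":0,"wz":0},
    {"dx":0,"dy":0,"dz":0.002,"wx":0,"wy":0,"wz":0},
    {"dx":0,"dy":0,"dz":0.002,"wx":0,"wy":0,"wz":0},
    {"dx":0,"dy":0,"dz":0.002,"wx":0,"wy":0,"wz":0},
    {"dx":0,"dy":0,"dz":0,"wx":0,"wy":0,"wz":0}
  ]
}}

```text
clock: 21.18
ee_pos: [538.3, 142.4, 140.8]
orientation: [[1.0, -0.0, -0.0], [-0.0, -1.0, 0.0], [-0.0, -0.0, -1.0]]
wrist_force: [0.6, 1.0, 1.7]
finger_gap: 0.33
grip_force: 0.8
```

{"fn": "play_rows", "kwargs": {
  "moves": [
    {"dx":0,"dy":0,"dz":0.001,"wx":0,"wy":0,"wz":0},
    {"dx":0,"dy":0,"dz":0.001,"wx":0,"wy":0,"wz":0},
    {"dx":0,"dy":0,"dz":0.001,"wx":0,"wy":0,"wz":0},
    {"dx":0,"dy":0,"dz":0.001,"wx":0,"wy":0,"wz":0},
    {"dx":0,"dy":0,"dz":0.001,"wx":0,"wy":0,"wz":0},
    {"dx":0,"dy":0,"dz":0.001,"wx":0,"wy":0,"wz":0},
    {"dx":0,"dy":0,"dz":0.001,"wx":0,"wy":0,"wz":0},
    {"dx":0,"dy":0,"dz":0.001,"wx":0,"wy":0,"wz":0},
    {"dx":0,"dy":0,"dz":0.001,"wx":0,"wy":0,"wz":0},
    {"dx":0,"dy":0,"dz":0,"wx":0,"wy":0,"wz":0}
  ]
}}

```text
clock: 22.02
ee_pos: [538.3, 142.4, 131.9]
orientation: [[1.0, -0.0, -0.0], [-0.0, -1.0, 0.0], [-0.0, -0.0, -1.0]]
wrist_force: [-0.6, -0.1, 1.9]
finger_gap: 0.327
grip_force: 0.8
```

{"fn": "play_rows", "kwargs": {
  "moves": [
    {"dx":0,"dy":0,"dz":0.0006,"wx":0,"wy":0,"wz":0},
    {"dx":0,"dy":0,"dz":0.0006,"wx":0,"wy":0,"wz":0},
    {"dx":0,"dy":0,"dz":0.0006,"wx":0,"wy":0,"wz":0},
    {"dx":0,"dy":0,"dz":0.0006,"wx":0,"wy":0,"wz":0},
    {"dx":0,"dy":0,"dz":0.0006,"wx":0,"wy":0,"wz":0},
    {"dx":0,"dy":0,"dz":0.0006,"wx":0,"wy":0,"wz":0},
    {"dx":0,"dy":0,"dz":0.0006,"wx":0,"wy":0,"wz":0},
    {"dx":0,"dy":0,"dz":0.0006,"wx":0,"wy":0,"wz":0},
    {"dx":0,"dy":0,"dz":0,"wx":0,"wy":0,"wz":0},
    {"dx":0,"dy":0,"dz":0,"wx":0,"wy":0,"wz":0}
  ]
}}

```text
clock: 22.85
ee_pos: [538.4, 142.3, 127.3]
orientation: [[1.0, -0.0, -0.0], [-0.0, -1.0, -0.0], [-0.0, 0.0, -1.0]]
wrist_force: [0.9, 0.1, 1.8]
finger_gap: 0.328
grip_force: 0.8
```

{"fn": "play_rows", "kwargs": {
  "moves": [
    {"dx":0,"dy":0,"dz":0.0005,"wx":0,"wy":0,"wz":0},
    {"dx":0,"dy":0,"dz":0.0005,"wx":0,"wy":0,"wz":0},
    {"dx":0,"dy":0,"dz":0.0005,"wx":0,"wy":0,"wz":0},
    {"dx":0,"dy":0,"dz":0.0005,"wx":0,"wy":0,"wz":0},
    {"dx":0,"dy":0,"dz":0.0003,"wx":0,"wy":0,"wz":0},
    {"dx":0,"dy":0,"dz":0,"wx":0,"wy":0,"wz":0},
    {"dx":0,"dy":0,"dz":0,"wx":0,"wy":0,"wz":0},
    {"dx":0,"dy":0,"dz":0,"wx":0,"wy":0,"wz":0},
    {"dx":0,"dy":0,"dz":0,"wx":0,"wy":0,"wz":0},
    {"dx":0,"dy":0,"dz":0,"wx":0,"wy":0,"wz":0}
  ]
}}

```text
clock: 23.68
ee_pos: [538.7, 142.5, 125.6]
orientation: [[1.0, -0.0, 0.001], [-0.0, -1.0, 0.0], [0.001, -0.0, -1.0]]
wrist_force: [-0.5, 0.4, 5.6]
finger_gap: 0.33
grip_force: 2.6
```

{"fn": "play_rows", "kwargs": {
  "moves": [
    {"dx":0,"dy":0,"dz":0.0004,"wx":0,"wy":0,"wz":0},
    {"dx":0,"dy":0,"dz":0.0004,"wx":0,"wy":0,"wz":0},
    {"dx":0,"dy":0,"dz":0,"wx":0,"wy":0,"wz":0},
    {"dx":0,"dy":0,"dz":0,"wx":0,"wy":0,"wz":0},
    {"dx":0,"dy":0,"dz":0,"wx":0,"wy":0,"wz":0},
    {"dx":0,"dy":0,"dz":0,"wx":0,"wy":0,"wz":0},
    {"dx":0,"dy":0,"dz":0,"wx":0,"wy":0,"wz":0},
    {"dx":0,"dy":0,"dz":0,"wx":0,"wy":0,"wz":0},
    {"dx":0,"dy":0,"dz":0,"wx":0,"wy":0,"wz":0},
    {"dx":0,"dy":0,"dz":0,"wx":0,"wy":0,"wz":0}
  ]
}}

```text
clock: 24.52
ee_pos: [538.9, 142.6, 125.1]
orientation: [[1.0, -0.0, 0.001], [-0.0, -1.0, 0.0], [0.001, -0.0, -1.0]]
wrist_force: [-0.4, -0.5, 6.6]
finger_gap: 0.327
grip_force: 3.1
```

{"fn": "play_rows", "kwargs": {
  "moves": [
    {"dx":0,"dy":0,"dz":0.0004,"wx":0,"wy":0,"wz":0},
    {"dx":0,"dy":0,"dz":0.0004,"wx":0,"wy":0,"wz":0},
    {"dx":0,"dy":0,"dz":0.0004,"wx":0,"wy":0,"wz":0},
    {"dx":0,"dy":0,"dz":0,"wx":0,"wy":0,"wz":0},
    {"dx":0,"dy":0,"dz":0,"wx":0,"wy":0,"wz":0},
    {"dx":0,"dy":0,"dz":0,"wx":0,"wy":0,"wz":0},
    {"dx":0,"dy":0,"dz":0,"wx":0,"wy":0,"wz":0},
    {"dx":0,"dy":0,"dz":0,"wx":0,"wy":0,"wz":0},
    {"dx":0,"dy":0,"dz":0,"wx":0,"wy":0,"wz":0},
    {"dx":0,"dy":0,"dz":0,"wx":0,"wy":0,"wz":0}
  ]
}}

```text
clock: 25.35
ee_pos: [539.1, 142.6, 124.8]
orientation: [[1.0, -0.0, 0.001], [-0.0, -1.0, -0.0], [0.001, 0.0, -1.0]]
wrist_force: [-1.8, -0.3, 10.7]
finger_gap: 0.333
grip_force: 5.2
```

Run:
```python
from h import *
f=[]
for i in range(5):
    w=bot.camera("wrist");s=bot.get_state();f.append(s["wrist_force"])
print(np.mean(f,0),s["ee_pos"],s["finger_gap"],s["clock"])
```

```text
[-1.47850538  0.16207172 10.3774457 ] [539.14744559 142.6197949  124.80340759] 0.3238341350896199 25.6
```

{"fn": "play_rows", "kwargs": {
  "moves": [
    {"dx":0,"dy":0,"dz":-0.001,"wx":0,"wy":0,"wz":0},
    {"dx":0,"dy":0,"dz":-0.002,"wx":0,"wy":0,"wz":0},
    {"dx":-0.001,"dy":0,"dz":-0.003,"wx":0,"wy":0,"wz":0},
    {"dx":0,"dy":0,"dz":-0.004,"wx":0,"wy":0,"wz":0},
    {"dx":0,"dy":0,"dz":0,"wx":0,"wy":0,"wz":0},
    {"dx":0,"dy":0,"dz":0,"wx":0,"wy":0,"wz":0},
    {"dx":0,"dy":0,"dz":0,"wx":0,"wy":0,"wz":0},
    {"dx":0,"dy":0,"dz":0,"wx":0,"wy":0,"wz":0},
    {"dx":0,"dy":0,"dz":0,"wx":0,"wy":0,"wz":0},
    {"dx":0,"dy":0,"dz":0,"wx":0,"wy":0,"wz":0}
  ]
}}

```text
clock: 26.43
ee_pos: [537.3, 142.4, 132.9]
orientation: [[1.0, -0.0, -0.0], [-0.0, -1.0, -0.0], [-0.0, 0.0, -1.0]]
wrist_force: [-0.2, -0.4, 0.2]
finger_gap: 0.326
grip_force: 0.0
```

{"fn": "play_rows", "kwargs": {
  "moves": [
    {"dx":0,"dy":0,"dz":0,"wx":0,"wy":0,"wz":0},
    {"dx":0,"dy":0,"dz":0,"wx":0,"wy":0,"wz":0},
    {"dx":0,"dy":0,"dz":0,"wx":0,"wy":0,"wz":0},
    {"dx":0,"dy":0,"dz":0,"wx":0,"wy":0,"wz":0},
    {"dx":0,"dy":0,"dz":-0.01,"wx":0,"wy":0,"wz":0},
    {"dx":0,"dy":0,"dz":-0.02,"wx":0,"wy":0,"wz":0},
    {"dx":0,"dy":0,"dz":-0.025,"wx":0,"wy":0,"wz":0},
    {"dx":0,"dy":0,"dz":-0.025,"wx":0,"wy":0,"wz":0},
    {"dx":0,"dy":0,"dz":-0.025,"wx":0,"wy":0,"wz":0},
    {"dx":0,"dy":0,"dz":-0.025,"wx":0,"wy":0,"wz":0}
  ],
  "grip": 0.05
}}

```text
clock: 27.27
ee_pos: [537.3, 142.5, 265.1]
orientation: [[1.0, -0.0, 0.001], [-0.0, -1.0, 0.0], [0.001, -0.0, -1.0]]
wrist_force: [-0.1, -0.3, 0.3]
finger_gap: 0.583
grip_force: 0.0
```

{"fn": "play_rows", "kwargs": {
  "moves": [
    {"dx":-0.005,"dy":0,"dz":0,"wx":0,"wy":0,"wz":0},
    {"dx":-0.01,"dy":0,"dz":0,"wx":0,"wy":0,"wz":0},
    {"dx":-0.015,"dy":0,"dz":0,"wx":0,"wy":0,"wz":0},
    {"dx":-0.015,"dy":0,"dz":0,"wx":0,"wy":0,"wz":0},
    {"dx":-0.01,"dy":0,"dz":0,"wx":0,"wy":0,"wz":0},
    {"dx":-0.005,"dy":0,"dz":0,"wx":0,"wy":0,"wz":0},
    {"dx":0,"dy":0,"dz":0,"wx":0,"wy":0,"wz":0},
    {"dx":0,"dy":0,"dz":0,"wx":0,"wy":0,"wz":0},
    {"dx":0,"dy":0,"dz":0,"wx":0,"wy":0,"wz":0},
    {"dx":0,"dy":0,"dz":0,"wx":0,"wy":0,"wz":0}
  ]
}}

```text
clock: 28.1
ee_pos: [478.0, 142.3, 263.0]
orientation: [[1.0, -0.001, 0.0], [-0.001, -1.0, 0.0], [0.0, -0.0, -1.0]]
wrist_force: [0.5, 0.2, 0.1]
finger_gap: 0.59
grip_force: 0.0
```

Run:
```python
from h import *
w=bot.camera("wrist");m=bot.camera_model("wrist");s=bot.get_state();print(s["ee_pos"],s["clock"],s["wrist_force"])
print(blobs(red(w),100));P=lambda X,Y,z:np.round(proj(m,(X,Y,z)),1)
for z in(115,120,125,130): print(z,P(538,142,z),"rows",P(559,142,z)[1],P(517,142,z)[1],"width",P(538,121,z)[0]-P(538,163,z)[0])
t=bot.camera("top")
cv2.imwrite("pics/l.png",cv2.resize(w[60:300,110:400],(725,600),interpolation=cv2.INTER_CUBIC))
```

```text
[477.98980009 142.33199656 262.99254524] 28.15 [ 8.96146850e-01 -1.11604269e-03 -1.27253666e+00]
[([259.5, 108.3], [236, 83, 50, 52, 1497])]
115 [255.8 109.6] rows 83.0 135.2 width 50.69999999999999
120 [255.8 109.8] rows 82.7 135.8 width 51.60000000000002
125 [255.8 110. ] rows 82.4 136.5 width 52.50000000000003
130 [255.8 110.2] rows 82.1 137.1 width 53.400000000000006
```

```bash
ls pics | wc -l
```

```text
11
```

Run:
```python
from h import *
np.set_printoptions(precision=1,suppress=True)
m=bot.camera_model("wrist");w=bot.camera("wrist");sc=bot.camera("scene");t=bot.camera("top")
g=cv2.cvtColor(w,cv2.COLOR_BGR2GRAY);k=(g<55).astype(np.uint8);k[:70]=0;k[170:]=0;k[:,:220]=0;k[:,310:]=0
for q in blobs(k,30): print("dark",q)
print("sleeve top pred z176",proj(m,(538,142,176)),proj(m,(538,138,176)),"scale",340/(m["t"][2]*0+230))
for nm,img in(("scene",sc),("top",t)):
    M=bot.camera_model(nm)
    print(nm,"red",blobs(red(img),20),[(z,np.round(proj(M,(538,140,z)),1)) for z in(115,120,130,145)],"sleeve top",np.round(proj(M,(538,140,176)),1))
    print([(np.round(q["box"]),round(q["score"],2)) for q in bot.spot_in(nm,"tank")][:1],*[(n,[np.round(q["box"]) for q in bot.spot_in(nm,n)][:1]) for n in("tape_roll","polish_pad","spray_bottle","glasses_case")])
```

```text
sleeve top pred z176 (np.float64(255.8210222817005), np.float64(112.30219708796949)) (np.float64(261.9201693822216), np.float64(112.2938625517742)) scale 1.4782608695652173
scene red [([278.9, 143.2], [273, 138, 13, 11, 104]), ([197.0, 269.9], [188, 264, 19, 15, 161]), ([102.5, 354.5], [96, 349, 15, 12, 87])] [(115, array([279.1, 142.8])), (120, array([279.2, 141.7])), (130, array([279.3, 139.4])), (145, array([279.6, 135.9]))] sleeve top [280.2 128.5]
[(array([280., 162.,  34.,  33.]), 0.71)] ('tape_roll', [array([294., 228.,  39.,  39.])]) ('polish_pad', [array([134., 256.,  52.,  45.])]) ('spray_bottle', [array([357., 160.,  32.,  48.])]) ('glasses_case', [array([323., 126.,  46.,  32.])])
top red [([420.1, 130.7], [415, 126, 12, 10, 43]), ([332.2, 168.7], [325, 164, 15, 11, 81]), ([210.3, 219.1], [204, 213, 13, 13, 100])] [(115, array([210. , 218.8])), (120, array([209.8, 218.6])), (130, array([209.4, 218.3])), (145, array([208.8, 217.7]))] sleeve top [207.5 216.6]
[(array([215., 222.,  33.,  27.]), 0.71)] ('tape_roll', [array([244., 159.,  31.,  32.])]) ('polish_pad', []) ('spray_bottle', [array([160., 171.,  31.,  25.])]) ('glasses_case', [array([138., 243.,  44.,  19.])])
```

The scene and top cameras both put the ring at rim height on the neck's axis, the gauge is standing free, and the robot touches nothing.

```bash
python3 -c "
from cell import bot
print(bot.hand_in())"
```

```text
the job is handed in; nothing more can be done
None
```

I handed the job in at about 29 s (limit 64 s): the gauge was pressed onto the valve with about 8 N for over half a second, and its red ring was pushed down to the rim with about 10 N and left there; the free-standing purple and yellow look-alikes toppled before the arm went near them, and the larger red one seems to have toppled as well.

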